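# Gauge a sleeve, then hold the specimen box open

### The arm

A 6-joint arm with a two-finger parallel gripper is mounted at the origin on the work surface. World frame = base frame: x ahead of the robot, y to its left, z up, the work surface at z = 0. Lengths are in m, angles in degrees, forces in N, time in s.
With the tool pointing down it reaches from about 0.375 to 0.9 m from the base axis. Payload 3.1 kg.
Tool frame: the origin (TCP) lies at the very end of the fingers, on their centre line; the grasp point (between the pads) lies 19 mm behind it; z points along the fingers, y is the line along which they close (so a half turn about z gives the same grasp; the last joint's range is limited). The gripper opens to 87 mm and grips with 3 to 60 N. Pads are 19 mm wide; open, the fingers measure 117 mm over their backs; the gripper's body (75 mm by 190 mm) begins 51 mm behind the grasp point.
Start: joints at [-83.222, 30.224, 82.088, -0, 67.689, -10.227], TCP at [0.183, -0.598, 0.223] pointing down, gripper open.
Joint ranges: [-176.69, 176.69], [-43.24, 126.21], [12.49, 139.97], [-82, 262], [0, 151.66], [-163.58, 163.58]. Speed limits (degrees/s): [159.86, 159.86, 180, 180, 180, 180].

### API

Orientations are given as a 3x3 rotation matrix whose columns are the frame's x, y, z axes.
In Python, from rig import bot gives the robot as it stands.
- The arm moves only by the tool move_arm, never from a script. Its argument "increments" is a list of rows, each an object with "xyz": the shift along the tool's x, y, z in mm, a list of three; "roll": the turn about the tool's z in rad; "grip": the opening in per cent of the stroke, from 0 (shut) to 100 (fully open). A call has 1 to 5 rows; each row shifts and turns the commanded pose from where the row before left it, along the tool's axes as they then stand; what a row does not reach is not made up. A row lasts 1/12 s, in which the tool goes at most 41.7 mm and 7.16 degrees, less where a joint would pass 70% of its speed; a pose out of reach is approached as far as the arm can. A call is refused whole if a number of a shift passes 41.7 or a number of a turn 0.125, either way. A call with a gripper value outside its range is refused whole. The fingers move at their own pace and stop on an object; the grip force is fixed at half the most. Time passes only in rows, so rows that do not move let the fingers close. It gives the time, the measured TCP pose, the force, the opening and the grip force at its end, in the units of the state.
- bot.read_state(): the state, without advancing time (a new reading comes with each control period).
- bot.capture(name): name is "side" or "top"; returns (picture, depth): 384x512x3 uint8, red, green, blue; 384x512 float32, m along the optical axis (not along the pixel's ray), 0 where there is no reading.
- bot.camera_model(name): a dict with "intrinsics" (3x3 intrinsics, pixels), "rvec" (rotation vector, rad) and "tvec" (3), from world to camera coordinates, as OpenCV has them. Camera axes: x right, y down, z forward; pixel columns grow to the right and rows downward; lengths in m; the calibration is good to about 2 mm. A picture is of the moment at which its call begins. camera_model takes no time and is no camera call.
- bot.hand_in(): hands the job in; it is judged then, once.
Trained networks look in the newest picture that a camera, given by its name, has taken for a name from the list of things; names that differ only in an ending like _2 or _b are one class to them, and where a whole thing is asked for, a point or a joint stands for the part that bears it (a point fixed in the world has none). Each returns a list of dicts, best first, with "conf" (0 to 1); they miss things now and then, are a little off and sometimes report something else, mostly with a low value. They report only what shows in the picture. A call takes as long as a camera call. They do not tell look-alikes from the thing itself.
- bot.spot_in(label, camera): "at" ([x, y, z] in m, in the coordinates of the camera as it stood for that picture, good to about 4 mm: the middle of the surface that is visible of it).
- bot.trace(label, camera): "mask" (384x512 bool, what is visible of it).
The state is a dict: "time_s": time; "joint_positions": joint angles; "qvel": joint speeds; "tau": joint torques, N m; "position": TCP position; "tcp_rot": TCP orientation; "force": force on the tool from outside, world axes, zero at the start; "moment": the same for the moment, N m; "opening": opening from 0.0 (shut) to 1.0 (fully open); "grasp_force": force on a finger pad.
Only numpy, scipy, OpenCV 4.12 (cv2) and the standard library are available. Lean on these libraries where they do the work, as an engineer would, in place of code of your own. Each camera call takes 0.05 s, during which the arm holds its last target. There are 200 camera calls.

### The job

Find which of the three metal sleeves has a bore wide enough for the upright gauge pin, slide it onto the pin right down to the base plate and let go of it. Then raise the sprung lid of the specimen box to 60 degrees from shut and hold it there with the gripper, so that a colleague can load the gauged sleeve: the lid falls shut if released, so finish while still holding it at that angle. Leave the other two sleeves and everything else on the bench where they are.

Things in the scene. Friction and masses are not known exactly. Their poses are not given: they have to be found in the camera images.
- sleeve_wide: aluminium sleeve standing upright on the bench: a plain tube, outside 36 mm across, 40 mm tall, bore 23 mm right through. Origin: centre of its underside, z up along the bore. The widest bore of the three: the only one that goes over the 20 mm pin. 65 g or so.
- sleeve_mid: aluminium sleeve standing upright on the bench: a plain tube, outside 36 mm across, 40 mm tall, bore 15 mm right through. Origin: centre of its underside, z up along the bore. Too tight for the pin. Stays where it is.
- sleeve_small: aluminium sleeve standing upright on the bench: a plain tube, outside 36 mm across, 40 mm tall, bore 9 mm right through. Origin: centre of its underside, z up along the bore. Too tight for the pin. Stays where it is.
- gauge: gauge pin fixture, fixed: dark steel base plate 70 x 70 x 12 mm with an upright bright steel pin, 20 mm across, in its middle. Origin: centre of the plate's underside.
- pin_foot (a point): foot of the pin's axis, at the centre of the base plate's top face (12 mm above the bench); a sleeve fully home has its underside here. z up along the pin.
- pin_tip (a point): tip of the pin, 48 mm above the base plate's top; the last 13 mm taper from 20 mm to 8 mm across.
- case: cream metal specimen box, fixed, 180 (x) x 220 (y) x 80 mm tall without its lid. Origin: centre of its underside; its own -x side faces the robot (turned up to 0.25 rad).
- lid (a joint): angle of the box's hinged lid in rad: 0 shut (lid level), growing as the front edge rises; stop at 1.45. A closing spring and its weight (500 g) shut it from any angle if released; it takes about 3 N at the bar, square to the lid, to hold it at any angle (about 6 N straight up at 60 degrees).
- lid_hinge (a point): middle of the hinge axis, along the box's y, at its far (+x) upper edge: 90 mm behind the box's centre, 80 mm above the bench. This point turns with the lid: its y axis is the hinge axis.
- lid_bar (a point): middle of the lid's bar handle: a round steel bar 10 mm thick, 120 mm long, parallel to the hinge, 225 mm from it, on two arms at its ends. With the lid shut it is level, 84 mm above the bench (4 mm above the hinge axis), 45 mm clear in front of the box, so fingers pass on both sides of it. A round bar: it can turn between the finger pads as the lid swings. This point turns with the lid.
- meter: hand-held multimeter lying flat, 85 x 170 x 34 mm, grey. Bystander: leave alone.
- driver: screwdriver lying on the bench, black handle. Bystander: leave alone.
- bobbin: small black bobbin with copper winding, 52 mm across, 34 mm tall. Bystander: leave alone.
- mouse: grey computer mouse, 100 x 60 x 30 mm. Bystander: leave alone.
- weight: brass weight with a knob, 40 mm across, 56 mm tall. Bystander: leave alone.
- mug: white mug, 80 mm across, 90 mm tall. Bystander: leave alone.
- jar: amber glass jar, 50 mm across, 60 mm tall. Bystander: leave alone.
There are look-alikes about, which are no part of the job. What is shaped like the sleeve_wide but brown is not meant. Leave any green or purple look-alike of the gauge alone.

How it is judged (in metres and radians):
On the way, in this order (a step that is already met when the one before it is completed fails the run):
1. the sleeve that fits is fully down on the gauge pin and released (z of sleeve_wide in the frame of pin_foot between -0.004 and 0.004 m and horizontal distance between sleeve_wide and pin_foot below 0.004 m and angle between sleeve_wide's own z axis and vertical below 0.12 rad and contact force between sleeve_wide and the fingers below 0.1 N), for 0.2 s.
2. the lid is held by the gripper at 60 degrees (value of joint lid between 0.947 and 1.147 rad and contact force between the fingers and lid above 1 N), for 0.3 s.
At the end, for the whole second after the job is handed in: The wide sleeve is on the pin, within 4 mm of home in height and centring, not touched; the lid is still at 60 +- 5.7 degrees, carried by the fingers (over 1 N) and no other object; other sleeves and bystanders within 30 mm of their starts (all of step 1 and all of step 2 and velocity of joint lid between -0.05 and 0.05 rad/s and contact force between lid and sleeve_wide below 0.2 N and contact force between lid and sleeve_mid below 0.2 N and contact force between lid and sleeve_small below 0.2 N and contact force between lid and meter below 0.2 N and contact force between lid and driver below 0.2 N and contact force between lid and bobbin below 0.2 N and contact force between lid and mouse below 0.2 N and contact force between lid and weight below 0.2 N and contact force between lid and mug below 0.2 N and contact force between lid and jar below 0.2 N and distance of each of sleeve_mid, sleeve_small, meter, driver, bobbin, mouse, weight, mug, jar from where it was at the start of the episode below 0.03 m); the arm keeps its last pose, push and grip.
It fails at once if one of the other two sleeves is moved by more than 30 mm (distance of any of sleeve_mid, sleeve_small from where it was at the start of the episode above 0.03 m).
It fails at once if a bystander is moved by more than 30 mm (distance of any of meter, driver, bobbin, mouse, weight, mug, jar from where it was at the start of the episode above 0.03 m).
It also fails if it takes over 48 s, if anything falls off the work surface, if the arm or the gripper's body presses on something with over 40 N, if the wrist force passes 120 N, or if a joint passes its speed limit or range.

## Working session

There is one attempt and no reset: what is moved stays moved. The work goes in short steps, Python scripts to look and compute and a tool call to move; the robot and the scene stay as the last step left them, time stands still between calls to the robot, and variables do not carry over. Pictures are saved under pics/ and viewed, at most 10 in all, crops included, and the job is handed in when it is done.

Besides the shell and the picture viewer there is one more tool, called after ">>>" in YAML: its name, and indented under it one key for each argument. move_arm: Moves the arm, as the interface text tells. Its arguments: {"type":"object","properties":{"increments":{"type":"array"}},"required":["increments"]}

```bash
mkdir -p pics; cat > h.py <<'E'
import numpy as np, cv2
from rig import bot
def cam(n):
    m=bot.camera_model(n); R=cv2.Rodrigues(np.array(m["rvec"],float))[0]
    return np.array(m["intrinsics"],float),R,np.array(m["tvec"],float).ravel()
def c2w(n,p):
    K,R,t=cam(n); return (np.atleast_2d(p)-t)@R
def cloud(n,d,mask=None):
    K,R,t=cam(n); v,u=np.nonzero((d>0)&(True if mask is None else mask)); z=d[v,u]
    return c2w(n,np.c_[(u-K[0,2])*z/K[0,0],(v-K[1,2])*z/K[1,1],z]),u,v
def px(n,p):
    K,R,t=cam(n); q=(np.atleast_2d(p)@R.T+t)@K.T; return q[:,:2]/q[:,2:]
E
python3 - <<'E'
from h import *
for n in("side","top"):
    im,d=bot.capture(n); cv2.imwrite(f"pics/{n}0.png",im[:,:,::-1]); np.save(f"{n}0.npy",d)
    K,R,t=cam(n); print(n,K[0,0],"cam at",-R.T@t)
    for l in("sleeve_wide","sleeve_mid","sleeve_small","gauge","case","lid_bar","meter","driver","bobbin","mouse","weight","mug","jar"):
        for r in bot.spot_in(l,n): 
            w=c2w(n,r["at"]); print(l,round(r["conf"],2),w[0].round(3),px(n,w)[0].astype(int))
print(bot.read_state())
E
```

```text
side 409.1227499486382 cam at [-7.97309430e-04  8.20766886e-01  6.17648259e-01]
sleeve_wide 0.76 [ 0.437 -0.207  0.026] [344 192]
sleeve_wide 0.57 [ 0.508 -0.136  0.028] [312 195]
sleeve_wide 0.47 [ 0.359 -0.243  0.024] [374 196]
sleeve_mid 0.68 [ 0.575 -0.27   0.026] [315 174]
sleeve_small 0.72 [ 0.446 -0.343  0.024] [360 176]
gauge 0.72 [0.364 0.197 0.011] [295 277]
gauge 0.58 [ 0.59  -0.053  0.008] [274 204]
gauge 0.51 [0.825 0.141 0.013] [170 207]
case 0.7 [0.576 0.219 0.082] [215 226]
case 0.59 [ 0.444 -0.344  0.021] [361 177]
lid_bar 0.7 [0.594 0.19  0.085] [218 218]
meter 0.86 [ 0.687 -0.344  0.031] [297 158]
meter 0.68 [0.597 0.192 0.085] [216 217]
driver 0.6 [ 0.722 -0.146  0.017] [257 179]
driver 0.25 [ 0.59  -0.059  0.01 ] [275 203]
bobbin 0.74 [ 0.381 -0.115  0.027] [348 211]
mouse 0.65 [0.405 0.052 0.03 ] [311 235]
weight 0.92 [0.434 0.396 0.031] [212 311]
mug 0.83 [0.567 0.493 0.06 ] [125 301]
jar 0.61 [ 0.437 -0.21   0.024] [345 193]
jar 0.51 [ 0.531 -0.424  0.034] [347 159]
top 368.36662050186567 cam at [0.49370621 0.0191311  1.18814927]
sleeve_wide 0.51 [ 0.359 -0.24
[... 940 characters left out ...]
583329e-03,
        6.76880865e+01, -1.02277196e+01]), 'qvel': array([ 0.08143522,  0.05955654, -0.04105056, -0.04669756, -0.00554872,
        0.02377152]), 'tau': array([-7.14257276e-04, -4.40013707e+01, -1.76979482e+01,  6.33692276e-02,
        5.04392653e-02, -2.31485188e-05]), 'position': array([ 0.18280892, -0.5976439 ,  0.22251778]), 'tcp_rot': array([[ 9.56285040e-01,  2.92436183e-01,  2.29706894e-05],
       [ 2.92436182e-01, -9.56285040e-01,  4.42159420e-05],
       [ 3.48968679e-05, -3.55655832e-05, -9.99999999e-01]]), 'force': array([ 0.34292051, -0.15728485, -0.4589071 ]), 'moment': array([ 0.00560988, -0.00877375,  0.02764949]), 'grasp_force': 0.0, 'opening': 1.0003662682143741}
```

View pics/top0.png

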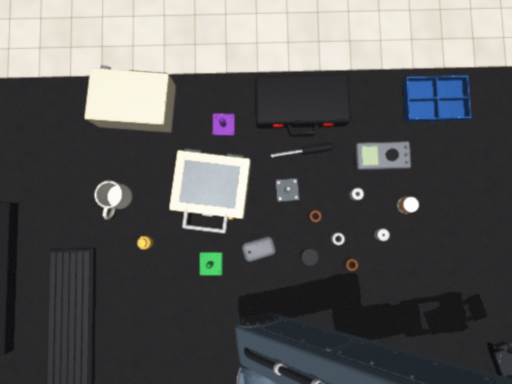

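View pics/side0.png

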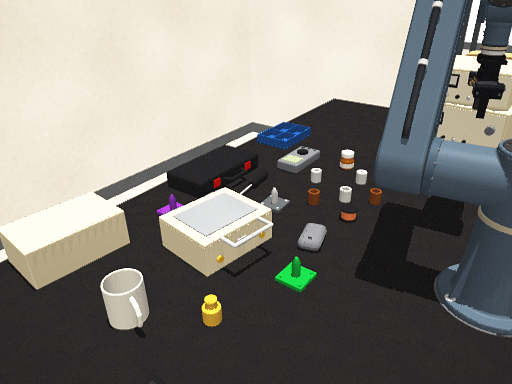

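Top view: grey gauge at about (287,190) (green at (210,264) and purple at (223,124) are the look-alikes). Three aluminium sleeves at (357,194), (338,239) and (382,235), two brown ones at (315,216) and (352,265). Box at (210,185) with the bar near (205,231). Next I compare the bores and measure the parts.

```bash
python3 - <<'E'
from h import *
im=cv2.imread("pics/top0.png"); 
c=[cv2.resize(im[v-14:v+14,u-14:u+14],(260,260),interpolation=cv2.INTER_NEAREST) for u,v in((357,194),(338,239),(382,235))]
b=cv2.resize(im[145:240,165:310],(780,511)[:2],interpolation=cv2.INTER_CUBIC)
cv2.imwrite("pics/crop1.png",np.hstack(c))
for n in("top","side"):
    d=np.load(n+"0.npy"); P,u,v=cloud(n,d)
    for nm,x,y in(("A",.57,-.28),("B",.438,-.215),("C",.447,-.354)):
        s=(np.hypot(P[:,0]-x,P[:,1]-y)<.035)&(P[:,2]>.033)&(P[:,2]<.05)
        Q=P[s]; print(n,nm,s.sum(),((Q.max(0)+Q.min(0))/2).round(4),np.ptp(Q,axis=0).round(4),np.median(Q[:,2]).round(4))
    g=(np.abs(P[:,0]-.595)<.06)&(np.abs(P[:,1]+.062)<.06)
    Q=P[g&(P[:,2]>.006)&(P[:,2]<.018)]; r=cv2.minAreaRect((Q[:,:2]*1000).astype(np.float32)); print(n,"plate",len(Q),r,np.median(Q[:,2]))
    Q=P[g&(P[:,2]>.025)]; print(n,"pin",len(Q),Q.mean(0).round(4),Q.min(0).round(4),Q.max(0).round(4))
    Q=P[(P[:,2]>.07)&(P[:,2]<.1)&(P[:,0]>.40)&(P[:,0]<.78)&(P[:,1]>.0)&(P[:,1]<.35)]
    print(n,"boxtop",len(Q),cv2.minAreaRect((Q[:,:2]*1000).astype(np.float32)),np.median(Q[:,2]))
    H=Q[Q[:,0]<.505]; print(np.c_[H[:,:3]].round(3)[::max(1,len(H)//40)].tolist())
E
```

```text
top A 86 [ 0.5788 -0.2823  0.0389] [0.0346 0.032  0.0104] 0.0391
top B 67 [ 0.4403 -0.2151  0.0391] [0.0342 0.0354 0.0099] 0.0392
top C 108 [ 0.4492 -0.3547  0.039 ] [0.0342 0.035  0.0112] 0.0393
top plate 434 ((587.9630126953125, -65.05215454101562), (91.87073516845703, 70.12995147705078), 3.654397487640381) 0.01154546721778328
top pin 36 [ 0.5976 -0.0634  0.0514] [ 0.5889 -0.072   0.0335] [ 0.6072 -0.0561  0.0627]
top boxtop 4687 ((595.5980224609375, 176.75149536132812), (220.63925170898438, 239.79644775390625), 81.65811157226562) 0.08835096080369005
[[0.503, 0.134, 0.09], [0.503, 0.253, 0.086], [0.5, 0.131, 0.09], [0.5, 0.25, 0.09], [0.497, 0.128, 0.091], [0.497, 0.248, 0.084], [0.494, 0.256, 0.089], [0.494, 0.245, 0.084], [0.491, 0.128, 0.088], [0.491, 0.247, 0.09], [0.491, 0.235, 0.087], [0.49, 0.224, 0.086], [0.488, 0.131, 0.088], [0.488, 0.251, 0.085], [0.488, 0.237, 0.091], [0.488, 0.226, 0.09], [0.487, 0.214, 0.09], [0.487, 0.202, 0.088], [0.487, 0.191, 0.087], [0.485, 0.248, 0.085], [0.485, 0.235, 0.088], [0.485, 0.223, 0.091], [0.484, 0.211, 0.091], [0.484, 0.2, 0.088], [0
[... 1342 characters left out ...]
4, 0.154, 0.084], [0.477, 0.168, 0.087], [0.472, 0.15, 0.08], [0.474, 0.164, 0.083], [0.475, 0.177, 0.087], [0.482, 0.185, 0.086], [0.474, 0.171, 0.082], [0.478, 0.186, 0.085], [0.482, 0.196, 0.087], [0.476, 0.18, 0.08], [0.479, 0.193, 0.083], [0.484, 0.205, 0.085], [0.477, 0.192, 0.081], [0.479, 0.203, 0.083], [0.482, 0.214, 0.086], [0.486, 0.224, 0.087], [0.48, 0.21, 0.081], [0.483, 0.224, 0.086], [0.486, 0.235, 0.088], [0.48, 0.221, 0.082], [0.484, 0.235, 0.086], [0.503, 0.251, 0.085], [0.486, 0.242, 0.086], [0.505, 0.255, 0.084], [0.491, 0.251, 0.087], [0.484, 0.238, 0.082], [0.494, 0.254, 0.085], [0.483, 0.247, 0.085], [0.492, 0.256, 0.084], [0.483, 0.247, 0.082], [0.485, 0.251, 0.081]]
```

View pics/crop1.png

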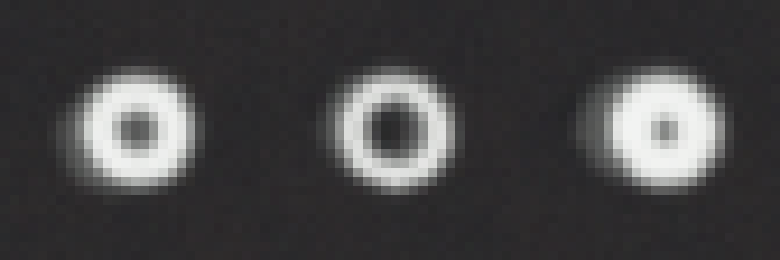

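The middle crop (sleeve B at about (0.440,-0.215)) has the widest bore, so it is sleeve_wide. The other two aluminium sleeves have clearly smaller holes. The gauge pin is at about (0.597,-0.062). Next: turn the tool so it closes along the box's x.

>>> move_arm:
  increments:
    - {"xyz": [0,0,10],"roll": -0.124,"grip": 70}
    - {"xyz": [0,0,10],"roll": -0.124,"grip": 70}
    - {"xyz": [0,0,10],"roll": -0.124,"grip": 70}
    - {"xyz": [0,0,10],"roll": -0.124,"grip": 70}
    - {"xyz": [0,0,10],"roll": -0.124,"grip": 70}

```text
time_s: 1.82
position: [0.1828, -0.5977, 0.1722]
tcp_rot: [[0.603, 0.797, 0.0], [0.797, -0.603, -0.0], [-0.0, 0.0, -1.0]]
force: [-0.5, 0.2, 0.4]
opening: 0.735
grasp_force: 0.0
```

>>> move_arm:
  increments:
    - {"xyz": [0,0,10],"roll": -0.124,"grip": 70}
    - {"xyz": [0,0,10],"roll": -0.124,"grip": 70}
    - {"xyz": [0,0,10],"roll": -0.124,"grip": 70}
    - {"xyz": [0,0,10],"roll": -0.124,"grip": 70}
    - {"xyz": [0,0,0],"roll": 0,"grip": 70}

```text
time_s: 2.23
position: [0.1825, -0.5962, 0.1305]
tcp_rot: [[0.155, 0.988, -0.001], [0.988, -0.155, 0.004], [0.004, -0.001, -1.0]]
force: [0.5, 1.2, -1.9]
opening: 0.697
grasp_force: 0.0
```

```bash
cat >> h.py <<'E'
def to(*p):
    s=bot.read_state(); R=s["tcp_rot"]; q=s["position"]
    print("t",s["time_s"],"tcp",q.round(4),"ang_y",np.degrees(np.arctan2(R[1,1],R[0,1])).round(2),"open",round(s["opening"],3),"gf",s["grasp_force"],"F",np.round(s["force"],1))
    for x in p: print("shift mm",(R.T@(np.array(x)-q)*1000).round(1))
E
python3 -c "
from h import *
to([.4403,-.2155,.12],[.4403,-.2155,.012])"
```

```text
t 2.2333 tcp [ 0.1825 -0.5962  0.1305] ang_y -8.94 open 0.697 gf 0.0 F [ 0.5  1.2 -1.9]
shift mm [416.1 195.5  11.9]
shift mm [415.7 195.6 119.9]
```

>>> move_arm:
  increments:
    - {"xyz": [34.6,16.3,0],"roll": 0,"grip": 70}
    - {"xyz": [34.6,16.3,0],"roll": 0,"grip": 70}
    - {"xyz": [34.6,16.3,0],"roll": 0,"grip": 70}
    - {"xyz": [34.6,16.3,0],"roll": 0,"grip": 70}
    - {"xyz": [34.6,16.3,0],"roll": 0,"grip": 70}

```text
time_s: 2.65
position: [0.2913, -0.4387, 0.1332]
tcp_rot: [[0.162, 0.987, 0.001], [0.987, -0.162, -0.001], [-0.001, 0.001, -1.0]]
force: [-0.0, -0.2, -0.3]
opening: 0.697
grasp_force: 0.0
```

>>> move_arm:
  increments:
    - {"xyz": [34.6,16.3,0],"roll": 0,"grip": 70}
    - {"xyz": [34.6,16.3,0],"roll": 0,"grip": 70}
    - {"xyz": [34.6,16.3,0],"roll": 0,"grip": 70}
    - {"xyz": [34.6,16.3,0],"roll": 0,"grip": 70}
    - {"xyz": [34.6,16.3,0],"roll": 0,"grip": 70}

```text
time_s: 3.07
position: [0.3994, -0.2805, 0.1333]
tcp_rot: [[0.161, 0.987, 0.001], [0.987, -0.161, -0.001], [-0.001, 0.001, -1.0]]
force: [0.3, 0.3, 0.4]
opening: 0.702
grasp_force: 0.0
```

>>> move_arm:
  increments:
    - {"xyz": [34.6,16.3,0],"roll": 0,"grip": 70}
    - {"xyz": [34.6,16.3,0],"roll": 0,"grip": 70}
    - {"xyz": [0,0,0],"roll": 0,"grip": 70}
    - {"xyz": [0,0,0],"roll": 0,"grip": 70}

```text
time_s: 3.4
position: [0.4426, -0.2168, 0.1332]
tcp_rot: [[0.155, 0.988, 0.001], [0.988, -0.155, -0.001], [-0.001, 0.001, -1.0]]
force: [0.2, -0.0, 0.7]
opening: 0.702
grasp_force: 0.0
```

```bash
python3 -c "
from h import *
to([.4403,-.2155,.012])"
```

```text
t 3.4 tcp [ 0.4426 -0.2168  0.1332] ang_y -8.92 open 0.702 gf 0.0 F [ 0.2 -0.   0.7]
shift mm [  1.   -2.6 121.2]
```

>>> move_arm:
  increments:
    - {"xyz": [1,-2.6,30],"roll": 0,"grip": 70}
    - {"xyz": [0,0,30],"roll": 0,"grip": 70}
    - {"xyz": [0,0,30],"roll": 0,"grip": 70}
    - {"xyz": [0,0,20],"roll": 0,"grip": 70}
    - {"xyz": [0,0,10],"roll": 0,"grip": 70}

```text
time_s: 3.82
position: [0.4376, -0.218, 0.0105]
tcp_rot: [[0.161, 0.987, -0.002], [0.987, -0.161, 0.002], [0.001, -0.002, -1.0]]
force: [0.1, 0.2, -0.5]
opening: 0.698
grasp_force: 0.0
```

>>> move_arm:
  increments:
    - {"xyz": [0,0,0],"roll": 0,"grip": 30}
    - {"xyz": [0,0,0],"roll": 0,"grip": 30}
    - {"xyz": [0,0,0],"roll": 0,"grip": 30}
    - {"xyz": [0,0,0],"roll": 0,"grip": 30}
    - {"xyz": [0,0,0],"roll": 0,"grip": 30}

```text
time_s: 4.23
position: [0.4396, -0.2177, 0.0138]
tcp_rot: [[0.158, 0.987, 0.002], [0.987, -0.158, -0.002], [-0.001, 0.002, -1.0]]
force: [0.5, 0.0, 1.0]
opening: 0.409
grasp_force: 0.2
```

>>> move_arm:
  increments:
    - {"xyz": [0,0,0],"roll": 0,"grip": 0}
    - {"xyz": [0,0,0],"roll": 0,"grip": 0}
    - {"xyz": [0,0,-10],"roll": 0,"grip": 0}
    - {"xyz": [0,0,-30],"roll": 0,"grip": 0}
    - {"xyz": [0,0,-30],"roll": 0,"grip": 0}

```text
time_s: 4.65
position: [0.4378, -0.216, 0.0829]
tcp_rot: [[0.157, 0.988, -0.003], [0.988, -0.157, 0.003], [0.002, -0.003, -1.0]]
force: [0.7, -0.6, -0.6]
opening: 0.396
grasp_force: 30.0
```

>>> move_arm:
  increments:
    - {"xyz": [0,0,-20],"roll": 0,"grip": 0}
    - {"xyz": [0,0,0],"roll": 0,"grip": 0}
    - {"xyz": [0,0,0],"roll": 0,"grip": 0}

```text
time_s: 4.9
position: [0.4395, -0.2173, 0.104]
tcp_rot: [[0.157, 0.988, 0.003], [0.988, -0.157, -0.002], [-0.002, 0.003, -1.0]]
force: [0.2, -0.6, -0.8]
opening: 0.396
grasp_force: 30.0
```

```bash
python3 -c "
from h import *
to([.597,-.062,.10])
im,d=bot.capture('side');bot.capture('top'); cv2.imwrite('pics/s1.png',cv2.resize(im[120:260,180:400,::-1],None,fx=3,fy=3)); np.save('s1.npy',d)
for n in('side','top'):
  for r in bot.spot_in('sleeve_wide',n): print(n,c2w(n,r['at']).round(3),r['conf'])
"
```

```text
t 4.9 tcp [ 0.4395 -0.2173  0.104 ] ang_y -9.04 open 0.396 gf 29.999705405789427 F [ 0.2 -0.6 -0.8]
shift mm [178.1 131.2   4.1]
side [[ 0.438 -0.205  0.11 ]] 0.52
side [[ 0.361 -0.242  0.021]] 0.45
side [[ 0.511 -0.139  0.025]] 0.43
side [[ 0.591 -0.059  0.01 ]] 0.34
top [[0.438 0.381 0.039]] 0.65
top [[ 0.513 -0.147  0.039]] 0.55
```

View pics/s1.png

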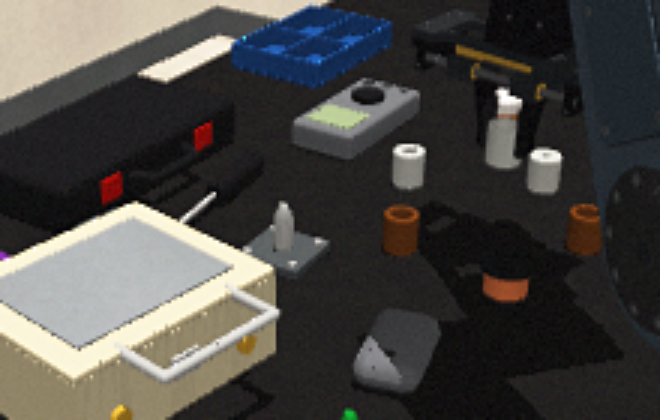

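The sleeve is between the fingers at about (505,140) in the crop, and the pin stands free at (284,225). Next I fit cylinders to both for the offset.

```bash
python3 - <<'E'
from h import *
from scipy.optimize import least_squares
def fit(P,r,c0):
    f=least_squares(lambda c:np.hypot(P[:,0]-c[0],P[:,1]-c[1])-r,c0,loss="soft_l1",f_scale=.001); return f.x.round(4),np.abs(f.fun).mean().round(4),len(P)
def near(P,c,rad,z0,z1): return P[(np.hypot(P[:,0]-c[0],P[:,1]-c[1])<rad)&(P[:,2]>z0)&(P[:,2]<z1)]
for k in("s1","side0"):
    P,_,_=cloud("side",np.load(k+".npy"))
    print(k,"pin",fit(near(P,(.598,-.063),.02,.016,.045),.010,(.598,-.063)))
    if k=="s1":
        im=bot.trace("sleeve_wide","side")
        print([ (round(r["conf"],2),r["mask"].sum()) for r in im])
        Q=near(P,(.4405,-.216),.024,.088,.128); print("held",fit(Q,.018,(.44,-.216)),Q.min(0),Q.max(0))
        for z in range(88,128,8):
            q=Q[(Q[:,2]>z/1e3)&(Q[:,2]<(z+8)/1e3)]; print(z,len(q),q.min(0).round(4),q.max(0).round(4)) if len(q) else 0
    else: print("stood",fit(near(P,(.4403,-.216),.024,.006,.034),.018,(.44,-.216)))
P,_,_=cloud("top",np.load("top0.npy"))
Q=near(P,(.598,-.063),.014,.03,.07); print("top pin",len(Q),Q.mean(0))
Q=P[(abs(P[:,0]-.598)<.05)&(abs(P[:,1]+.063)<.05)&(P[:,2]>.007)&(P[:,2]<.016)]
print("plate pct",np.percentile(Q,[1,99],axis=0).round(4))
E
```

```text
s1 pin (array([ 0.5991, -0.0636]), np.float64(0.0012), 61)
[(0.76, np.int64(155)), (0.49, np.int64(148)), (0.44, np.int64(167))]
held (array([ 0.4406, -0.2155]), np.float64(0.0023), 179) [ 0.42074027 -0.23256385  0.08841959] [ 0.46367416 -0.19366076  0.12797506]
88 24 [ 0.4227 -0.2186  0.0884] [ 0.4498 -0.1966  0.0957]
96 29 [ 0.423  -0.2096  0.0964] [ 0.4608 -0.1951  0.1039]
104 31 [ 0.4207 -0.2126  0.104 ] [ 0.4633 -0.1951  0.112 ]
112 36 [ 0.4213 -0.2273  0.1121] [ 0.4631 -0.1959  0.1199]
120 59 [ 0.4222 -0.2326  0.1201] [ 0.4637 -0.1937  0.128 ]
side0 pin (array([ 0.5995, -0.0639]), np.float64(0.0012), 63)
stood (array([ 0.4409, -0.2156]), np.float64(0.002), 109)
top pin 36 [ 0.59759988 -0.0633821   0.0513557 ]
plate pct [[ 0.5635 -0.0994  0.0072]
 [ 0.633  -0.0299  0.0154]]
```

```bash
python3 -c "
from h import *
to([.598,-.0655,.10])"
```

```text
t 5.15 tcp [ 0.4381 -0.2164  0.1014] ang_y -9.05 open 0.395 gf 29.99963750167808 F [ 0.3 -0.3 -1. ]
shift mm [174.1 134.2   1.4]
```

>>> move_arm:
  increments:
    - {"xyz": [29.1,22.2,0],"roll": 0,"grip": 0}
    - {"xyz": [29.1,22.2,0],"roll": 0,"grip": 0}
    - {"xyz": [29.1,22.2,0],"roll": 0,"grip": 0}
    - {"xyz": [29.1,22.2,0],"roll": 0,"grip": 0}
    - {"xyz": [29.1,22.2,0],"roll": 0,"grip": 0}

```text
time_s: 5.57
position: [0.5717, -0.0893, 0.1012]
tcp_rot: [[0.158, 0.987, -0.003], [0.987, -0.158, 0.001], [0.0, -0.003, -1.0]]
force: [0.1, 0.0, -0.4]
opening: 0.394
grasp_force: 30.0
```

>>> move_arm:
  increments:
    - {"xyz": [29.1,22.2,0],"roll": 0,"grip": 0}
    - {"xyz": [0,0,10],"roll": 0,"grip": 0}
    - {"xyz": [0,0,0],"roll": 0,"grip": 0}
    - {"xyz": [0,0,0],"roll": 0,"grip": 0}

```text
time_s: 5.9
position: [0.596, -0.065, 0.0907]
tcp_rot: [[0.156, 0.988, -0.005], [0.988, -0.156, 0.001], [0.0, -0.005, -1.0]]
force: [-0.2, 0.6, -0.4]
opening: 0.396
grasp_force: 30.0
```

```bash
python3 - <<'E'
from h import *
from scipy.optimize import least_squares
p=[]
for i in range(3):
    im,d=bot.capture("side"); p.append(bot.read_state()["position"])
to([.598,-.0655,.10]); print(np.mean(p,0).round(4))
im2,d2=bot.capture("top")
a=cv2.resize(im[150:250,230:330,::-1],(390,390),interpolation=cv2.INTER_CUBIC); b=cv2.resize(im2[150:230,246:326,::-1],(390,390),interpolation=cv2.INTER_CUBIC)
cv2.imwrite("pics/s2.png",np.hstack([a,b]))
P,_,_=cloud("side",d); Q=P[(np.hypot(P[:,0]-.598,P[:,1]+.064)<.024)&(P[:,2]>.07)&(P[:,2]<.115)]
f=least_squares(lambda c:np.hypot(Q[:,0]-c[0],Q[:,1]-c[1])-.018,(.598,-.064),loss="soft_l1",f_scale=.001); print(f.x.round(4),len(Q),Q[:,2].min())
E
```

```text
t 6.05 tcp [ 0.5967 -0.0665  0.0922] ang_y -9.15 open 0.395 gf 29.999588241189485 F [-0.7  0.6 -0.3]
shift mm [ 1.2  1.1 -7.8]
[ 0.5964 -0.0661  0.0917]
[ 0.5962 -0.064 ] 151 0.07726518443991737
```

View pics/s2.png

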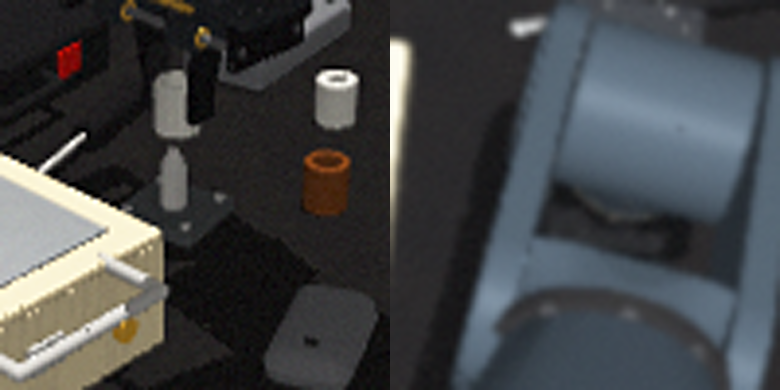

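The sleeve hangs over the pin (left view: sleeve centre about 177, pin about 174). Both the picture and the fit call for a shift of about 2 mm in x before going down.

>>> move_arm:
  increments:
    - {"xyz": [0.3,2.2,5],"roll": 0,"grip": 0}
    - {"xyz": [0,0,10],"roll": 0,"grip": 0}
    - {"xyz": [0,0,10],"roll": 0,"grip": 0}
    - {"xyz": [0,0,7],"roll": 0,"grip": 0}
    - {"xyz": [0,0,0],"roll": 0,"grip": 0}

```text
time_s: 6.52
position: [0.5983, -0.0653, 0.0581]
tcp_rot: [[0.158, 0.987, -0.004], [0.987, -0.158, 0.001], [0.001, -0.005, -1.0]]
force: [-0.6, -0.3, 0.3]
opening: 0.393
grasp_force: 30.0
```

>>> move_arm:
  increments:
    - {"xyz": [0,0,3],"roll": 0,"grip": 0}
    - {"xyz": [0,0,3],"roll": 0,"grip": 0}
    - {"xyz": [0,0,0],"roll": 0,"grip": 0}

```text
time_s: 6.77
position: [0.5999, -0.0655, 0.0541]
tcp_rot: [[0.157, 0.988, -0.001], [0.988, -0.157, 0.0], [0.0, -0.001, -1.0]]
force: [-0.5, 0.0, -0.2]
opening: 0.394
grasp_force: 30.0
```

>>> move_arm:
  increments:
    - {"xyz": [0,0,4],"roll": 0,"grip": 0}
    - {"xyz": [0,0,4],"roll": 0,"grip": 0}
    - {"xyz": [0,0,4],"roll": 0,"grip": 0}
    - {"xyz": [0,0,4],"roll": 0,"grip": 0}
    - {"xyz": [0,0,0],"roll": 0,"grip": 0}

```text
time_s: 7.18
position: [0.5994, -0.0654, 0.0376]
tcp_rot: [[0.157, 0.988, -0.002], [0.988, -0.157, 0.001], [0.0, -0.002, -1.0]]
force: [0.7, 0.6, -1.0]
opening: 0.392
grasp_force: 30.0
```

>>> move_arm:
  increments:
    - {"xyz": [0,0,4],"roll": 0,"grip": 0}
    - {"xyz": [0,0,3],"roll": 0,"grip": 0}
    - {"xyz": [0,0,3],"roll": 0,"grip": 0}
    - {"xyz": [0,0,0],"roll": 0,"grip": 0}

```text
time_s: 7.52
position: [0.5997, -0.0655, 0.0278]
tcp_rot: [[0.157, 0.988, -0.001], [0.988, -0.157, 0.0], [0.0, -0.001, -1.0]]
force: [-0.2, 0.8, -0.9]
opening: 0.392
grasp_force: 30.0
```

>>> move_arm:
  increments:
    - {"xyz": [0,0,1],"roll": 0,"grip": 0}
    - {"xyz": [0,0,1],"roll": 0,"grip": 0}
    - {"xyz": [0,0,0],"roll": 0,"grip": 0}

```text
time_s: 7.77
position: [0.6001, -0.0656, 0.0265]
tcp_rot: [[0.157, 0.988, -0.0], [0.988, -0.157, 0.0], [0.0, -0.0, -1.0]]
force: [-0.2, 0.6, -0.4]
opening: 0.391
grasp_force: 30.0
```

>>> move_arm:
  increments:
    - {"xyz": [0,0,0],"roll": 0,"grip": 65}
    - {"xyz": [0,0,0],"roll": 0,"grip": 65}
    - {"xyz": [0,0,0],"roll": 0,"grip": 65}
    - {"xyz": [0,0,0],"roll": 0,"grip": 65}
    - {"xyz": [0,0,0],"roll": 0,"grip": 65}

```text
time_s: 8.18
position: [0.6002, -0.0656, 0.0267]
tcp_rot: [[0.157, 0.988, 0.0], [0.988, -0.157, -0.0], [-0.0, 0.0, -1.0]]
force: [-0.3, -0.2, 0.4]
opening: 0.626
grasp_force: 0.0
```

>>> move_arm:
  increments:
    - {"xyz": [0,0,-10],"roll": 0,"grip": 65}
    - {"xyz": [0,0,-30],"roll": 0,"grip": 65}
    - {"xyz": [0,0,-40],"roll": 0,"grip": 60}
    - {"xyz": [0,0,-40],"roll": 0,"grip": 45}
    - {"xyz": [0,0,0],"roll": 0,"grip": 45}

```text
time_s: 8.6
position: [0.6055, -0.0669, 0.1553]
tcp_rot: [[0.157, 0.987, 0.016], [0.988, -0.157, -0.005], [-0.002, 0.016, -1.0]]
force: [1.2, -0.4, 0.7]
opening: 0.521
grasp_force: 0.0
```

```bash
python3 - <<'E'
from h import *
to()
im,d=bot.capture("side"); np.save("s3.npy",d); im2,d2=bot.capture("top"); np.save("t3.npy",d2)
a=cv2.resize(im[170:270,200:300,::-1],(390,390),interpolation=cv2.INTER_CUBIC); b=cv2.resize(im2[150:250,190:290,::-1],(390,390),interpolation=cv2.INTER_CUBIC)
cv2.imwrite("pics/s3.png",np.hstack([a,b]))
P,_,_=cloud("side",d); Q=P[(np.hypot(P[:,0]-.598,P[:,1]+.064)<.024)&(P[:,2]>.02)]
print("sleeve top z pct",np.percentile(Q[:,2],[50,80,90,97]),((Q.min(0)+Q.max(0))/2))
# bar line, both cameras from start pictures
for n in("side","top"):
    P,_,_=cloud(n,np.load(n+"0.npy"))
    e=np.array([np.sin(.15),np.cos(.15)]); nn=np.array([e[1],-e[0]])
    c=np.array([.479,.19]); l=(P[:,:2]-c)@nn; s=(P[:,:2]-c)@e
    m=(abs(l)<.012)&(abs(s)<.045)&(P[:,2]>.076)&(P[:,2]<.096)
    k=np.polyfit(s[m],l[m],1); a=(abs(l-.02)<.008)&(abs(s)<.09)&(P[:,2]>.076)&(P[:,2]<.1)
    print(n,"bar",m.sum(),"slope,off",k.round(4),"z",np.median(P[m,2]).round(4),"arms s",s[a].min().round(3),s[a].max().round(3))
    q=(abs(s)<.115)&(P[:,2]>.07)&(P[:,2]<.1)&(l>.03); print("box l range",np.percentile(l[q],[.5,99.5]).round(4))
E
```

```text
t 8.6 tcp [ 0.6055 -0.0669  0.1553] ang_y -9.04 open 0.521 gf 0.0 F [ 1.2 -0.4  0.7]
sleeve top z pct [0.05151753 0.30164684 0.4231081  0.42822854] [ 0.59538649 -0.06146569  0.226568  ]
side bar 137 slope,off [-0.0086 -0.0002] z 0.0852 arms s -0.057 0.07
box l range [0.0372 1.8903]
top bar 103 slope,off [-0.0032  0.0025] z 0.087 arms s -0.061 0.068
box l range [0.0415 0.2342]
```

View pics/s3.png

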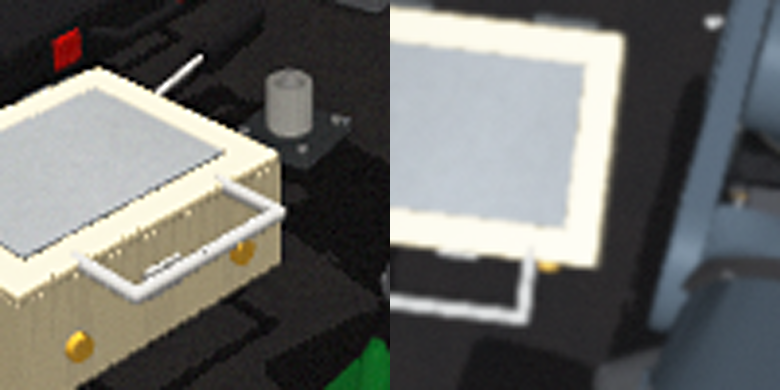

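The sleeve is home on the pin (top at about 52 mm) and free. The bar is clear in both views (left crop, about (140,292) to (282,212)). Now to the bar.

```bash
python3 -c "
from h import *
to([.4807,.195,.155],[.4807,.195,.065])"
```

```text
t 8.7 tcp [ 0.6016 -0.066   0.1496] ang_y -9.05 open 0.48 gf 0.0 F [-0.2  1.   0.1]
shift mm [ 238.7 -160.4   -6.6]
shift mm [ 238.8 -160.9   83.4]
```

>>> move_arm:
  increments:
    - {"xyz": [29.8,-20.1,0],"roll": 0,"grip": 36}
    - {"xyz": [29.8,-20.1,0],"roll": 0,"grip": 36}
    - {"xyz": [29.8,-20.1,0],"roll": 0,"grip": 36}
    - {"xyz": [29.8,-20.1,0],"roll": 0,"grip": 36}
    - {"xyz": [29.8,-20.1,0],"roll": 0,"grip": 36}

```text
time_s: 9.12
position: [0.522, 0.0986, 0.1452]
tcp_rot: [[0.158, 0.987, -0.004], [0.987, -0.158, 0.0], [-0.0, -0.004, -1.0]]
force: [-0.2, 1.2, -0.0]
opening: 0.364
grasp_force: 0.0
```

>>> move_arm:
  increments:
    - {"xyz": [29.8,-20.1,0],"roll": 0,"grip": 36}
    - {"xyz": [29.8,-20.1,0],"roll": 0,"grip": 36}
    - {"xyz": [29.8,-20.1,0],"roll": 0,"grip": 36}
    - {"xyz": [0,0,0],"roll": 0,"grip": 36}
    - {"xyz": [0,0,0],"roll": 0,"grip": 36}

```text
time_s: 9.53
position: [0.4764, 0.1965, 0.1454]
tcp_rot: [[0.153, 0.988, -0.004], [0.988, -0.153, -0.001], [-0.001, -0.003, -1.0]]
force: [0.8, -0.5, -0.5]
opening: 0.36
grasp_force: 0.0
```

```bash
python3 - <<'E'
from h import *
to([.4807,.195,.065])
im,d=bot.capture("side"); to([.4807,.195,.065])
cv2.imwrite("pics/s4.png",cv2.resize(im[140:290,170:330,::-1],(640,600),interpolation=cv2.INTER_CUBIC))
E
```

```text
t 9.5333 tcp [0.4764 0.1965 0.1454] ang_y -8.81 open 0.36 gf 0.0 F [ 0.8 -0.5 -0.5]
shift mm [-0.8  4.7 80.4]
t 9.5833 tcp [0.4777 0.1955 0.1456] ang_y -8.93 open 0.359 gf 0.0 F [ 0.2 -0.5  0.1]
shift mm [ 0.1  3.2 80.6]
```

View pics/s4.png

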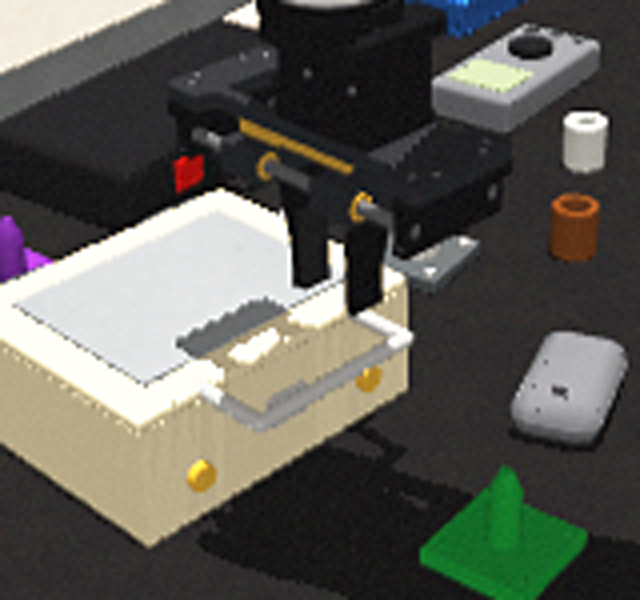

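The fingers hover above the middle of the bar (bar from (262,422) to (410,340)). Going down and closing.

>>> move_arm:
  increments:
    - {"xyz": [0,3,25],"roll": 0,"grip": 36}
    - {"xyz": [0,0,25],"roll": 0,"grip": 36}
    - {"xyz": [0,0,20],"roll": 0,"grip": 36}
    - {"xyz": [0,0,11],"roll": 0,"grip": 36}
    - {"xyz": [0,0,0],"roll": 0,"grip": 36}

```text
time_s: 10.0
position: [0.4805, 0.1927, 0.0627]
tcp_rot: [[0.16, 0.987, -0.006], [0.987, -0.16, -0.001], [-0.002, -0.006, -1.0]]
force: [0.4, -0.7, -0.1]
opening: 0.362
grasp_force: 0.0
```

>>> move_arm:
  increments:
    - {"xyz": [0,0,0],"roll": 0,"grip": 0}
    - {"xyz": [0,0,0],"roll": 0,"grip": 0}
    - {"xyz": [0,0,0],"roll": 0,"grip": 0}
    - {"xyz": [0,0,0],"roll": 0,"grip": 0}
    - {"xyz": [0,0,0],"roll": 0,"grip": 0}

```text
time_s: 10.42
position: [0.4828, 0.1946, 0.0664]
tcp_rot: [[0.157, 0.988, 0.003], [0.988, -0.157, 0.0], [0.0, 0.003, -1.0]]
force: [0.8, -1.3, 1.5]
opening: 0.108
grasp_force: 30.0
```

```bash
python3 - <<'E'
from h import *
to()
t=np.radians(np.linspace(0,60,21)); f=225*np.cos(t)-4*np.sin(t); z=225*np.sin(t)+4*np.cos(t)
print(np.c_[-np.diff(f),-np.diff(z)].round(1).tolist())
E
```

```text
t 10.4167 tcp [0.4828 0.1946 0.0664] ang_y -9.03 open 0.108 gf 29.99013662338257 F [ 0.8 -1.3  1.5]
[[0.5, -11.8], [1.1, -11.7], [1.7, -11.7], [2.4, -11.5], [3.0, -11.4], [3.5, -11.2], [4.1, -11.0], [4.7, -10.8], [5.3, -10.5], [5.8, -10.3], [6.3, -9.9], [6.8, -9.6], [7.3, -9.2], [7.8, -8.8], [8.3, -8.4], [8.7, -8.0], [9.1, -7.5], [9.5, -7.0], [9.8, -6.5], [10.2, -6.0]]
```

The bar is held (9.4 mm opening, 30 N). Raising it along the arc.

>>> move_arm:
  increments:
    - {"xyz": [0,0.5,-11.8],"roll": 0,"grip": 0}
    - {"xyz": [0,1.1,-11.7],"roll": 0,"grip": 0}
    - {"xyz": [0,1.7,-11.7],"roll": 0,"grip": 0}
    - {"xyz": [0,2.4,-11.5],"roll": 0,"grip": 0}
    - {"xyz": [0,3.0,-11.4],"roll": 0,"grip": 0}

```text
time_s: 10.83
position: [0.4908, 0.1934, 0.1243]
tcp_rot: [[0.157, 0.988, 0.001], [0.988, -0.157, 0.0], [0.0, 0.001, -1.0]]
force: [2.0, 0.6, -4.4]
opening: 0.106
grasp_force: 30.0
```

>>> move_arm:
  increments:
    - {"xyz": [0,3.5,-11.2],"roll": 0,"grip": 0}
    - {"xyz": [0,4.1,-11.0],"roll": 0,"grip": 0}
    - {"xyz": [0,4.7,-10.8],"roll": 0,"grip": 0}
    - {"xyz": [0,5.3,-10.5],"roll": 0,"grip": 0}
    - {"xyz": [0,5.8,-10.3],"roll": 0,"grip": 0}

```text
time_s: 11.25
position: [0.5123, 0.1902, 0.1776]
tcp_rot: [[0.157, 0.988, -0.002], [0.988, -0.157, 0.001], [0.001, -0.003, -1.0]]
force: [0.9, 1.6, -4.9]
opening: 0.103
grasp_force: 30.0
```

>>> move_arm:
  increments:
    - {"xyz": [0,6.3,-9.9],"roll": 0,"grip": 0}
    - {"xyz": [0,6.8,-9.6],"roll": 0,"grip": 0}
    - {"xyz": [0,7.3,-9.2],"roll": 0,"grip": 0}
    - {"xyz": [0,7.8,-8.8],"roll": 0,"grip": 0}
    - {"xyz": [0,8.3,-8.4],"roll": 0,"grip": 0}

```text
time_s: 11.67
position: [0.5453, 0.1854, 0.223]
tcp_rot: [[0.157, 0.988, -0.01], [0.988, -0.157, 0.002], [0.001, -0.01, -1.0]]
force: [-5.5, 4.0, 1.2]
opening: 0.105
grasp_force: 30.0
```

>>> move_arm:
  increments:
    - {"xyz": [0,8.7,-8.0],"roll": 0,"grip": 0}
    - {"xyz": [0,9.1,-7.5],"roll": 0,"grip": 0}
    - {"xyz": [0,9.5,-7.0],"roll": 0,"grip": 0}
    - {"xyz": [0,9.8,-6.5],"roll": 0,"grip": 0}
    - {"xyz": [0,10.2,-6.0],"roll": 0,"grip": 0}

```text
time_s: 12.08
position: [0.5904, 0.1787, 0.2598]
tcp_rot: [[0.156, 0.988, -0.012], [0.988, -0.156, 0.003], [0.001, -0.013, -1.0]]
force: [-10.4, 3.5, 11.6]
opening: 0.102
grasp_force: 30.0
```

>>> move_arm:
  increments:
    - {"xyz": [0,0,0],"roll": 0,"grip": 0}
    - {"xyz": [0,0,0],"roll": 0,"grip": 0}
    - {"xyz": [0,0,0],"roll": 0,"grip": 0}
    - {"xyz": [0,0,0],"roll": 0,"grip": 0}
    - {"xyz": [0,0,0],"roll": 0,"grip": 0}

```text
time_s: 12.5
position: [0.5914, 0.1785, 0.2603]
tcp_rot: [[0.156, 0.988, -0.009], [0.988, -0.156, 0.003], [0.002, -0.009, -1.0]]
force: [-10.5, 3.0, 10.6]
opening: 0.104
grasp_force: 30.0
```

```bash
python3 - <<'E'
from h import *
to()
im,d=bot.capture("side"); im2,d2=bot.capture("top"); to()
cv2.imwrite("pics/s5.png",cv2.resize(im[90:290,120:390,::-1],(800,592)))
e=np.array([np.sin(.145),np.cos(.145)]); nn=np.array([e[1],-e[0]])
for n,D in(("side",d),("top",d2)):
    P,_,_=cloud(n,D); l=(P[:,:2]-[.4807,.195])@nn; s=(P[:,:2]-[.4807,.195])@e
    for a,b in((-.1,-.04),(.04,.1)):
        m=(s>a)&(s<b)&(l>.14)&(l<.225)&(P[:,2]>.11)&(P[:,2]<.24)
        if m.sum()>20:
            k=np.polyfit(P[m,2],l[m],1); r=abs(l[m]-np.polyval(k,P[m,2])); q=r<.006; k=np.polyfit(P[m,2][q],l[m][q],1)
            print(n,m.sum(),"angle deg",np.degrees(np.arctan2(1,-k[0])) if k[0]<0 else k, np.degrees(np.arctan(1/k[0])),"l at z=.08",np.polyval(k,.08))
E
```

```text
t 12.5 tcp [0.5914 0.1785 0.2603] ang_y -8.97 open 0.104 gf 30.0404754281044 F [-10.5   3.   10.6]
t 12.6 tcp [0.5914 0.1785 0.2603] ang_y -8.98 open 0.101 gf 30.040597915649414 F [-10.6   2.7  11. ]
side 421 angle deg 58.31323333700371 -58.31323333700371 l at z=.08 0.22582860370806207
side 548 angle deg 58.27603565190478 -58.27603565190478 l at z=.08 0.22587490328642756
top 482 angle deg 57.80914341807207 -57.80914341807207 l at z=.08 0.23818882129241895
```

View pics/s5.png

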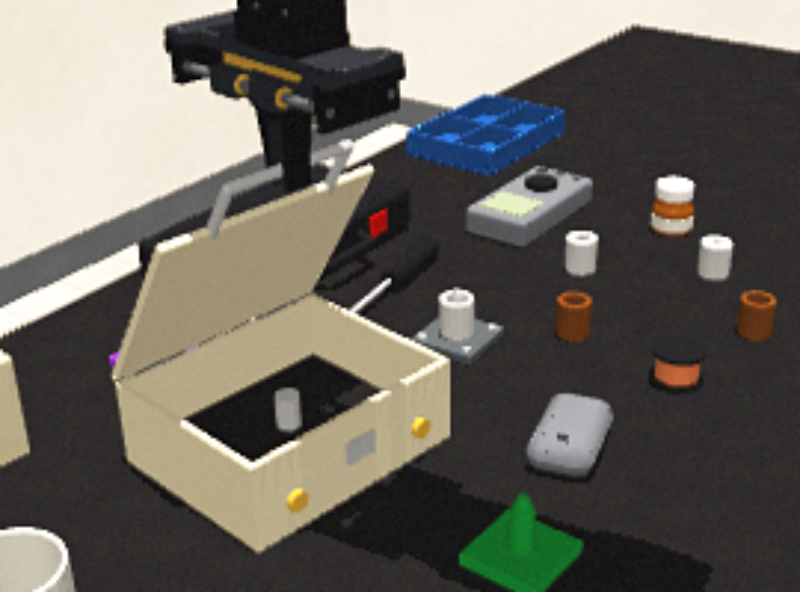

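The lid is open at about 58-59°, held by the fingers; the sleeve stands on the pin at (457,315) and the bystanders are in place. A small nudge towards 60° also eases the radial push.

>>> move_arm:
  increments:
    - {"xyz": [0,1.0,-1.2],"roll": 0,"grip": 0}
    - {"xyz": [0,1.0,-1.2],"roll": 0,"grip": 0}
    - {"xyz": [0,0,0],"roll": 0,"grip": 0}
    - {"xyz": [0,0,0],"roll": 0,"grip": 0}
    - {"xyz": [0,0,0],"roll": 0,"grip": 0}

```text
time_s: 13.02
position: [0.594, 0.1782, 0.2618]
tcp_rot: [[0.156, 0.988, -0.008], [0.988, -0.156, 0.003], [0.002, -0.008, -1.0]]
force: [-7.6, 4.6, 6.4]
opening: 0.102
grasp_force: 30.0
```

```bash
python3 - <<'E'
from h import *
im,d=bot.capture("side"); to()
e=np.array([np.sin(.145),np.cos(.145)]); nn=np.array([e[1],-e[0]])
P,_,_=cloud("side",d); l=(P[:,:2]-[.4807,.195])@nn; s=(P[:,:2]-[.4807,.195])@e
m=(abs(s)>.04)&(abs(s)<.1)&(l>.14)&(l<.225)&(P[:,2]>.11)&(P[:,2]<.24); k=np.polyfit(P[m,2],l[m],1)
a=-np.degrees(np.arctan(1/k[0])); print(a)
if 57<a<63: print(bot.hand_in())
E
```

```text
t 13.0667 tcp [0.594  0.1782 0.2618] ang_y -8.98 open 0.1 gf 30.04027158021927 F [-8.6  3.5  6.8]
59.210808947840114
the job is handed in; nothing more can be done
None
```

I handed the job in at about 13 s: the wide sleeve is home on the gauge pin and released, and the gripper is holding the lid at a measured 59°; the hand-in gave no verdict.

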